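# Push the drip tray home under the dish rack

### The job

The dish rack's drip tray has been emptied and left lying askew on the worktop in front of the rack. With the fingertips, push it along the worktop, in between the rack's two front feet and on under the rack, until it is fully home against the stop at the back, then take the hand away. Do not grip, lift or tip the tray, and leave everything else on the worktop standing where it is.

Things in the scene. Friction and masses are not known exactly. Their poses are not given: they have to be found in the camera images.
- drip_tray: Black plastic drip tray, shallow and open: 160 mm along its x, 220 mm along its y, 18 mm high, walls and floor 4 mm thick, outer corners rounded to 22 mm radius; 0.2 to 0.45 kg, slides freely. Origin: centre of its underside; z up. It starts in front of the rack, its x axis within about 0.3 rad of the rack's x axis; its +x side goes in first.
- dish_rack: Fixed steel wire dish rack, 210 mm deep, 292 mm wide, holding two saucers and a cup. Origin: on the worktop midway between the centres of the front feet; +x points into the rack (the way the tray goes), z up. Basket floor 43 mm above the worktop; front rim at x = +7 mm, 72 mm high; other sides up to 126 mm; saucers at y = +55 to +120 mm, from x = +42 mm back, 200 mm high.
- foot_left (a point): Left front foot of the rack, looking into it: black rubber, round, 16 mm across, 26 mm high; this point is its centre on the worktop, at x = 0, y = +121.5 mm in the rack's frame. The gap between the two front feet is 227 mm for the 220 mm tray.
- foot_right (a point): Right front foot, the same, at x = 0, y = -121.5 mm in the rack's frame. The rear feet (x = +175 mm) leave the same gap, and straight side runners join front and rear feet.
- tray_home (a point): Point on the worktop where the tray's origin is when the tray is fully home: x = +55 mm, y = 0 in the rack's frame, axes parallel to the rack's. The tray then touches the stop, a fixed cross bar at the back (front face at x = +135 mm), and its outer (-x) side still stands 25 mm in front of the centres of the front feet, 32 mm in front of the front rim.
- tumbler: Clear drinking glass, 81 mm across and 91 mm tall, standing upright; a bystander, loose, to be left alone. Origin: centre of the underside.
- teaspoon: Steel teaspoon, 132 mm long, lying flat; a bystander, loose, to be left alone. Origin: centre of the underside.
- honey_jar: Glass jar of honey with a yellow lid, 64 mm across, 87 mm tall; a bystander, loose, to be left alone. Origin: centre of the underside.
- dish_brush: Green dish brush, 269 mm long and up to 62 mm high, lying along its own y axis; a bystander, loose, to be left alone. Origin: centre of the underside.
- egg_timer: White round kitchen timer, 66 mm across, 43 mm tall; a bystander, loose, to be left alone. Origin: centre of the underside.

How it is judged:
By the outcome, as a careful person would: the job done as asked, in the order asked, and still so for the second after the job is handed in, with the robot touching nothing.
It also fails if it takes over 72 s, if anything falls off the work surface, if the arm or the gripper's body presses on something with over 40 N, if the wrist force passes 120 N, or if a joint passes its speed limit or range.

### The arm

A 7-joint arm with a two-finger parallel gripper is mounted at the origin on a cart in front of the work surface, level with it; the furniture and walls round the work are solid. World frame = base frame: x ahead of the robot, y to its left, z up, the work surface at z = 0. Lengths are in m, angles in degrees, forces in N, time in s.
With the tool pointing down it reaches from about 0.35 to 0.9 m from the base axis. Payload 8.1 kg.
Tool frame: the origin (TCP) lies midway between the tips of the shut fingers; the grasp point (between the pads) lies 19 mm behind it; z points along the fingers, y is the line along which they close (so a half turn about z gives the same grasp; the last joint's range is limited). The gripper opens to 85 mm and grips with 20 to 120 N. Pads are 22 mm wide; open, the fingers measure 114 mm over their backs; the gripper's body (76 mm by 85 mm) begins 54 mm behind the grasp point. The pads swing forward as they close: fully open they stand 13 mm farther back than shut.
Start: joints at [-78.816, 24.895, 1.432, 90.138, -0.665, 64.973, -4.303], TCP at [0.183, 0.597, 0.231] pointing down, gripper open.
Joint ranges: [-149.89, 149.89], [-25.12, 119.58], [-72.63, 75.52], [4.76, 147.25], [-75.54, 255.54], [6.69, 114.76], [-157.13, 157.13]. Speed limits (degrees/s): [127.2, 127.2, 172.46, 172.46, 180, 180, 180].

### API

Orientations are given as a 3x3 rotation matrix whose columns are the frame's x, y, z axes.
In Python, from cell import * gives the robot as it stands. The module is installed in compiled form; this text tells all that it offers.
- The arm moves only by the tool play_rows, never from a script. Its argument "series" is a list of rows, each a list of 7 numbers: the shift along the tool's x, y, z in m, then the turn, a rotation vector about the tool's x, y, z in rad, then the finger opening in m, from 0 to 0.0854. A call has 1 to 20 rows; each row shifts and turns the commanded pose from where the row before left it, along the tool's axes as they then stand; what a row does not reach is not made up. A row lasts 1/10 s, in which the tool goes at most 50 mm and 8.59 degrees, less where a joint would pass 70% of its speed; a pose out of reach is approached as far as the arm can. A call with a gripper value outside its range is refused whole. The fingers move at their own pace and stop on an object; "newtons" is the grip in N (left out, the last holds). Time passes only in rows, so rows that do not move let the fingers close. It gives the time, the measured TCP pose, the force, the opening and the grip force at its end, in the units of the state.
- get_obs(): the state, without advancing time (a new reading comes with each control period).
- capture(name): name is "scene" or "top" or "wrist"; returns the picture (384x512x3 uint8, red, green, blue); there is no depth.
- camera_info(name): a dict with "fx", "fy", "cx", "cy" (pixels), "T" (4x4, takes a point from camera to world coordinates). Camera axes: x right, y down, z forward; pixel columns grow to the right and rows downward; lengths in m; the calibration is good to about 2 mm. A picture is of the moment at which its call begins: read the wrist's pose just before it. camera_info takes no time and is no camera call; for the wrist camera it gives the pose at the moment of the call.
- job_done(): hands the job in; it is judged then, once.
The state is a dict: "t": time; "q": joint angles; "qd": joint speeds; "joint_efforts": joint torques, N m; "position": TCP position; "tcp_rot": TCP orientation; "wrist_force": force on the tool from outside, world axes, zero at the start; "wrist_torque": the same for the moment, N m; "grip_width": finger opening in m; "grasp_force": force on a finger pad.
Only numpy, scipy, OpenCV 4.12 (cv2) and the standard library are available. Lean on these libraries where they do the work, as an engineer would, in place of code of your own. Each camera call takes 0.05 s, during which the arm holds its last target. There are 200 camera calls.

## Working session

There is one attempt and no reset: what is moved stays moved. The work goes in short steps, Python scripts to look and compute and a tool call to move; the robot and the scene stay as the last step left them, time stands still between calls to the robot, and variables do not carry over. Pictures are saved under pics/ and viewed, at most 12 in all, crops included, and the job is handed in when it is done.

Besides the shell and the picture viewer there is one more tool, called by a JSON object that holds its "fn" and its "kwargs". play_rows: Moves the arm, as the interface text tells. Its arguments: {"type":"object","properties":{"series":{"type":"array","items":{"type":"array","items":{"type":"number"}}},"newtons":{"type":"number"}},"required":["series"]}

```bash
mkdir -p pics
python3 - <<'E'
from cell import *
import cv2
for n in ("scene","top"):
    im=capture(n); cv2.imwrite(f"pics/{n}0.png",im[:,:,::-1]); c=camera_info(n); print(n,c)
print(get_obs())
E
```

```text
scene {'fx': 361.9486915955572, 'fy': 361.9486915955572, 'cx': 255.60327376086437, 'cy': 192.79138776488276, 'T': array([[ 0.54436789, -0.71203734,  0.4434709 ,  0.0296559 ],
       [-0.83880605, -0.46725077,  0.27943003, -0.40311926],
       [ 0.00824751, -0.5240988 , -0.85161753,  1.01025722],
       [ 0.        ,  0.        ,  0.        ,  1.        ]])}
top {'fx': 352.68825023792226, 'fy': 352.68825023792226, 'cx': 253.74600935670918, 'cy': 190.83701912662616, 'T': array([[-0.02301064, -0.99617452,  0.08430205,  0.45158329],
       [-0.99967879,  0.0238233 ,  0.00864648, -0.08023619],
       [-0.01062176, -0.08407601, -0.99640273,  1.11258206],
       [ 0.        ,  0.        ,  0.        ,  1.        ]])}
{'t': 0.1, 'q': array([-78.81730286,  24.93261246,   1.42984549,  90.18306452,
        -0.66511661,  64.97181711,  -4.30414285]), 'qd': array([ 0.0169938 , -0.10450862, -0.055169  , -0.13741739, -0.00348526,
        0.01791243,  0.02898797]), 'joint_efforts': array([ 3.43076623e-03, -6.71756387e+01,  1.02831837e+00, -3.16901851e+01,
        1.57992501e-02,  7.18926836e-03,  4.58154602e-06]), 'position': array([0.1832792 , 0.59706627, 0.23060812]), 'tcp_rot': array([[-9.55968846e-01,  2.93468018e-01, -2.97932043e-04],
       [ 2.93468148e-01,  9.55967899e-01, -1.34962651e-03],
       [-1.11258747e-04, -1.37763446e-03, -9.99999045e-01]]), 'wrist_force': array([-0.20554674,  0.08363049,  0.33356313]), 'wrist_torque': array([-0.04213459, -0.03743202, -0.01416272]), 'grasp_force': 0.0, 'grip_width': 0.08500436170874673}
```

View pics/scene0.png

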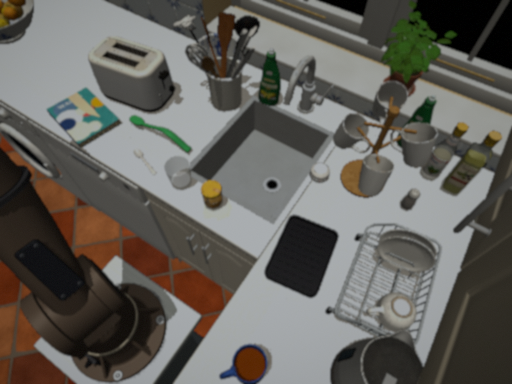

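View pics/top0.png

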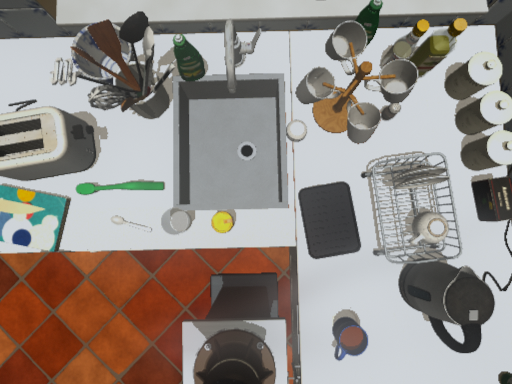

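The top view shows the black tray at about cols 300–360, rows 181–257. The rack is to its right, with front feet near (367,172) and (376,252), and the egg timer is at (296,130). Next I'll measure the tray and crop in on the rack front.

```bash
cat > h.py <<'E'
from cell import *
import cv2, numpy as np
def ray(c,px,z):
    px=np.atleast_2d(px).astype(float)
    d=np.c_[(px[:,0]-c['cx'])/c['fx'],(px[:,1]-c['cy'])/c['fy'],np.ones(len(px))]@c['T'][:3,:3].T
    o=c['T'][:3,3]; return o+d*((z-o[2])/d[:,2])[:,None]
def proj(c,P):
    p=(np.atleast_2d(P)-c['T'][:3,3])@c['T'][:3,:3]
    return np.c_[p[:,0]/p[:,2]*c['fx']+c['cx'],p[:,1]/p[:,2]*c['fy']+c['cy']]
def tray(im,c,roi,th=75,z=.018):
    x0,y0,x1,y1=roi; m=np.zeros(im.shape[:2],np.uint8)
    m[y0:y1,x0:x1]=(im[y0:y1,x0:x1].max(2)<th)*255
    k=max(contours(m),key=cv2.contourArea); P=ray(c,k[:,0],z)[:,:2]
    (cx,cy),(w,h),a=cv2.minAreaRect((P*1000).astype(np.float32))
    return (cx,cy),(w,h),a,k
def contours(m): return cv2.findContours(m,cv2.RETR_EXTERNAL,cv2.CHAIN_APPROX_NONE)[0]
E
python3 - <<'E'
from h import *
for n,roi in (("top",(296,170,364,265)),("scene",(255,205,345,305))):
    im=cv2.imread(f"pics/{n}0.png")[:,:,::-1]; c=camera_info(n)
    print(n,tray(im,c,roi)[:3])
a=cv2.imread("pics/top0.png")[140:275,290:470]; b=cv2.imread("pics/scene0.png")[210:345,265:445]
cv2.imwrite("pics/crop.png",np.vstack([cv2.resize(v,None,fx=4.4,fy=4.4,interpolation=cv2.INTER_CUBIC)[:300 if 0 else 594] for v in (a,)]))
cv2.imwrite("pics/crop2.png",cv2.resize(b,None,fx=4.4,fy=4.4,interpolation=cv2.INTER_CUBIC))
E
```

```text
top ((449.8796081542969, -300.8501281738281), (217.8197784423828, 158.9664306640625), 8.355924606323242)
scene ((446.3328857421875, -303.580322265625), (220.75497436523438, 156.8138885498047), 8.41201400756836)
```

View pics/crop.png

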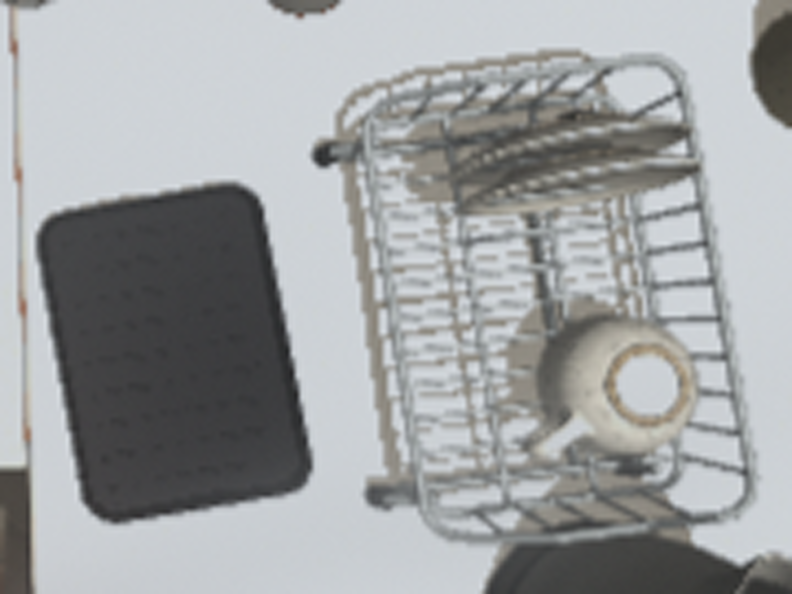

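View pics/crop2.png

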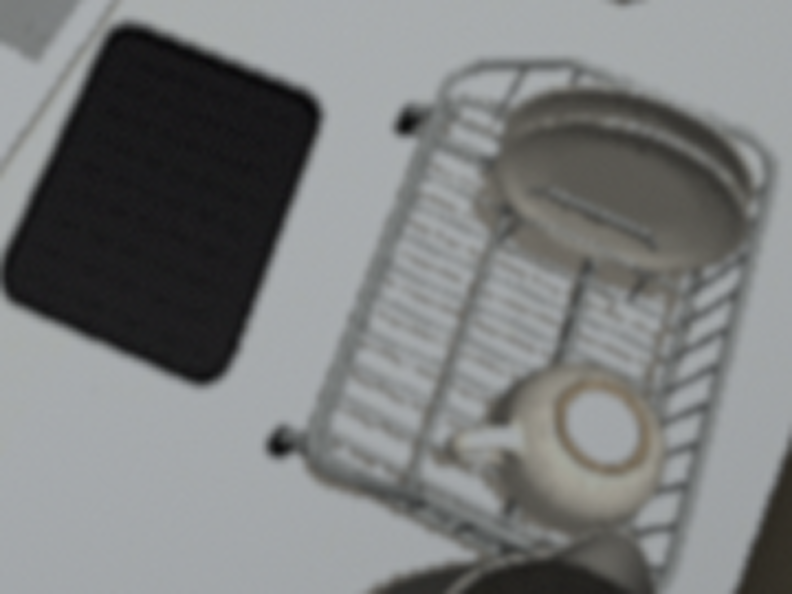

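In the crop, the tray edge runs from (40,235) to (85,495). The feet are at about (323,153) and (378,493) in the top crop, and (409,119) and (283,441) in the scene crop. The tray is nearly parallel to the rack already. Next I'll compute the foot positions and check where the wrist camera sits.

Run:
```python
from h import *
C={n:camera_info(n) for n in("top","scene","wrist")}
def foot(n,u,v,w=6,th=70):
    im=cv2.imread(f"pics/{n}0.png").max(2).astype(float); u0,v0=round(u)-w,round(v)-w
    p=np.clip(110-im[v0:v0+2*w+1,u0:u0+2*w+1],0,None); p[p<35]=0
    y,x=np.mgrid[v0:v0+2*w+1,u0:u0+2*w+1]; return (x*p).sum()/p.sum(),(y*p).sum()/p.sum()
F={}
for n,a,b in(("top",(363,174.5),(375.5,251.7)),("scene",(357.5,236.6),(329,310))):
    fs=[foot(n,*a),foot(n,*b)]; P=np.vstack([ray(C[n],f,.018) for f in fs])
    d=P[1]-P[0]; print(n,np.round(fs,1),np.round(P*1000),'sep',np.linalg.norm(d),'mid',P.mean(0),'xaxis ang',np.degrees(np.arctan2(d[1],d[0]))-0)
# tray long edge angle via fitLine on sides
w=C['wrist']; o=get_obs(); R=o['tcp_rot']; Tt=np.eye(4);Tt[:3,:3]=R;Tt[:3,3]=o['position']
print(np.round(np.linalg.inv(Tt)@w['T'],3), w['fx'],w['cx'],w['cy'])
```

```text
top [[363.2 175.1]
 [  nan   nan]] [[ 585. -413.   18.]
 [  nan   nan   nan]] sep nan mid [nan nan nan] xaxis ang nan
scene [[357.5 237.2]
 [328.3 310.6]] [[ 583. -418.   18.]
 [ 342. -443.   18.]] sep 0.24219079343363428 mid [ 0.46222005 -0.43071836  0.018     ] xaxis ang -174.15060115834203
[[-0.001 -0.951 -0.309  0.079]
 [ 1.    -0.001 -0.001 -0.001]
 [ 0.001 -0.309  0.951 -0.143]
 [ 0.     0.     0.     1.   ]] 301.40793377292465 255.8794026580007 192.7075530714619<stdin>:6: RuntimeWarning: invalid value encountered in scalar divide
```

{"fn": "play_rows", "kwargs": {"series": [[0,0,0,0,0,0.147,0.085],[0,0,0,0,0,0.147,0.085],[0,0,0,0,0,0.147,0.085],[0,0,0,0,0,0.147,0.085],[0,0,0,0,0,0.147,0.085],[0,0,0,0,0,0.147,0.085],[0,0,0,0,0,0.147,0.085],[0,0,0,0,0,0.147,0.085],[-0.037,0.021,0,0,0,0,0.085],[-0.037,0.021,0,0,0,0,0.085],[-0.037,0.021,0,0,0,0,0.085],[-0.037,0.021,0,0,0,0,0.085],[-0.037,0.021,0,0,0,0,0.085],[-0.037,0.021,0,0,0,0,0.085],[-0.037,0.021,0,0,0,0,0.085],[-0.037,0.021,0,0,0,0,0.085],[-0.037,0.021,0,0,0,0,0.085],[-0.037,0.021,0,0,0,0,0.085],[0,0,0,0,0,0,0.085]]}}

```text
t: 2.0
position: [0.4314, 0.2437, 0.2316]
tcp_rot: [[-0.088, 0.996, 0.002], [0.996, 0.088, -0.002], [-0.002, 0.001, -1.0]]
wrist_force: [-0.4, 0.9, -0.8]
grip_width: 0.0849
grasp_force: 0.0
```

{"fn": "play_rows", "kwargs": {"series": [[-0.042,-0.003,0,0,0,0,0.085],[-0.042,-0.003,0,0,0,0,0.085],[-0.042,-0.003,0,0,0,0,0.085],[-0.042,-0.003,0,0,0,0,0.085],[-0.042,-0.003,0,0,0,0,0.085],[-0.042,-0.003,0,0,0,0,0.085],[-0.042,-0.003,0,0,0,0,0.085],[-0.042,-0.003,0,0,0,0,0.085],[-0.042,-0.003,0,0,0,0,0.085],[-0.042,-0.003,0,0,0,0,0.085],[0,0,0,0,0,0,0.085],[0,0,0,0,0,0,0.085]]}}

```text
t: 3.2
position: [0.4387, -0.1718, 0.231]
tcp_rot: [[-0.094, 0.996, -0.001], [0.996, 0.094, 0.0], [0.0, -0.001, -1.0]]
wrist_force: [0.1, 0.4, -0.7]
grip_width: 0.0851
grasp_force: 0.0
```

Run:
```python
from h import *
o=get_obs(); print(o['t'],o['position'],o['tcp_rot'].round(3).tolist(),o['q'].round(0))
c=camera_info('wrist'); im=capture('wrist'); cv2.imwrite("pics/w1.png",im[:,:,::-1]); np.save('w1.npy',c)
```

```text
3.2 [ 0.43867648 -0.17179151  0.23104599] [[-0.094, 0.996, -0.001], [0.996, 0.094, 0.0], [0.0, -0.001, -1.0]] [-21.  12.  43. 113.  -9.  59.  32.]
```

View pics/w1.png

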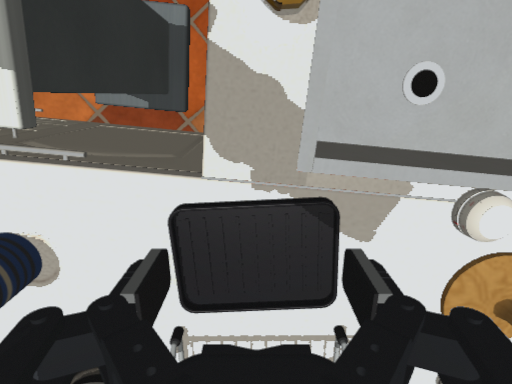

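The wrist view has the tray at cols 170–340, rows 198–312. The front feet are near (180,337) and (342,337), just clear of the fingers. I'll fit the tray's edges and zoom in on the feet.

Run:
```python
from h import *
im=cv2.imread("pics/w1.png"); c=np.load('w1.npy',allow_pickle=True).item()
ctr,wh,a,k=tray(im[:,:,::-1],c,(162,185,345,318),80); print(ctr,wh,a, cv2.boundingRect(k))
cv2.imwrite("pics/w1c.png",cv2.resize(im[295:384,165:355],None,fx=4,fy=4,interpolation=cv2.INTER_CUBIC))
```

```text
(450.14508056640625, -300.5396728515625) (219.2718505859375, 165.33639526367188) 8.42095947265625 (168, 197, 172, 116)
```

View pics/w1c.png

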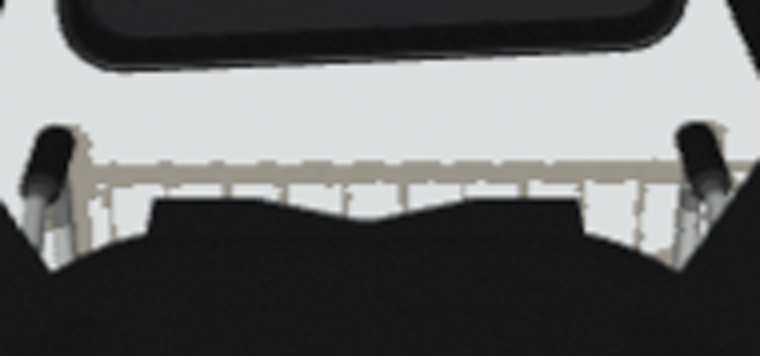

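The right foot's base is at about (56,143) in the crop and the left foot's at (695,140).

Run:
```python
from h import *
im=cv2.imread("pics/w1.png"); c=np.load('w1.npy',allow_pickle=True).item()
f=(np.array([[56,143],[695,140]])+.5)/4-.5+[165,295]
# refine: base-end contours
P=ray(c,f,0)[:,:2]; d=P[1]-P[0]; print(P*1000,np.linalg.norm(d)); yv=d/np.linalg.norm(d); xv=np.array([yv[1],-yv[0]])
m=P.mean(0); print('mid',m,'yaw',np.degrees(np.arctan2(yv[1],yv[0])))
for t in((.4501,-.3005),(.4499,-.3009),(.4463,-.3036)):
    r=np.array(t)-m; print('tray in rack',r@xv,r@yv)
# tray edge angles: fit lines
_,_,_,k=tray(im[:,:,::-1],c,(162,185,345,318),80)
Q=ray(c,k[:,0],.018)[:,:2]; u=(Q-[.450,-.3005])
for nm,n,z in(("back",-xv,.018),("left",yv,.018),("right",-yv,.018),("front",xv,.018)):
    t=np.array([-n[1],n[0]]); s=u[(u@n>.05)&(abs(u@t)<(.08 if abs(n@xv)>.9 else .05))]
    if abs(n@yv)>.9: s=s[s@n>.09]
    vx,vy,x,y=cv2.fitLine(s.astype(np.float32),cv2.DIST_HUBER,0,.001,.001).ravel()
    an=np.degrees(np.arctan2(vy,vx))%180; print(nm,an,'dist',np.array([x,y])@n)
print(xv,yv)
```

```text
[[ 345.38937114 -445.98322164]
 [ 588.58039558 -421.80277968]] 0.244390196492404
mid [ 0.46698488 -0.433893  ] yaw 5.678246367740128
tray in rack -0.1344090920902706 -0.0036038694903071707
tray in rack -0.13403084319685302 -0.0038424649106915004
tray in rack -0.1317002825478245 -0.007691943714529753
back 8.396957 dist 0.08178008876457452
left 98.193596 dist 0.10854466518187274
right 98.32707 dist 0.10897361497447185
front 8.292336 dist 0.08290109451690224
[ 0.09894195 -0.99509321] [0.99509321 0.09894195]
```

{"fn": "play_rows", "kwargs": {"series": [[0,0.002,0,0,0,-0.006,0.085],[0,0,0,0,-0.131,0,0.085],[0,0,0,0,-0.131,0,0.085],[0.0044,0,0.0352,0,0,0,0.085],[0.0044,0,0.0352,0,0,0,0.085],[0.0044,0,0.0352,0,0,0,0.085],[0.0044,0,0.0352,0,0,0,0.085],[0.0044,0,0.0352,0,0,0,0.085],[0.0044,0,0.0352,0,0,0,0.085],[0,0,0,0,0,0,0.085],[0,0,0,0,0,0,0.085]]}}

```text
t: 4.35
position: [0.4439, -0.1995, 0.0207]
tcp_rot: [[-0.101, 0.995, 0.025], [0.961, 0.104, -0.257], [-0.259, -0.002, -0.966]]
wrist_force: [0.3, -0.5, -0.1]
grip_width: 0.0851
grasp_force: 0.0
```

```bash
cat >> h.py <<'E'
yv=np.array([.9951,.0989]); xv=np.array([.0989,-.9951]); mid=np.array([.467,-.4339])
def st(o):
    r=o['position'][:2]-mid; R=o['tcp_rot']
    print('t',o['t'],'rack x,y',(r@xv).round(4),(r@yv).round(4),'z',o['position'][2].round(4),'yaw',np.degrees(np.arctan2(R[1,1],R[0,1])).round(2),'tilt',np.degrees(np.arccos(-R[2,2])).round(1),'F',o['wrist_force'].round(1))
E
python3 - <<'E'
from h import *
st(get_obs()); im=capture('wrist'); cv2.imwrite("pics/w2.png",im[:,:,::-1])
E
```

```text
t 4.35 rack x,y -0.2356 0.0002 z 0.0207 yaw 5.96 tilt 15.0 F [ 0.3 -0.5 -0.1]
```

View pics/w2.png

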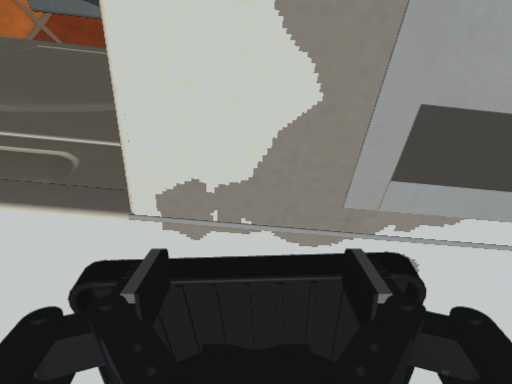

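The wrist view shows the fingertips' rear edges at about (150,252) and (360,252), and the top of the tray's rear wall at about row 258. Before going lower I'll check how far the tips are from the wall.

Run:
```python
from h import *
c=camera_info('wrist')
def rk(px,z): r=ray(c,px,z)[:,:2]-mid; return np.c_[r@xv,r@yv].round(4).tolist()
print('tray back', rk([[180,258],[330,254]],.018),'seam/sink corner',rk([[130,216],[300,228],[345,207],[380,210]],0))
for z in(.02,.026,.033,.04): print(z,'tip rear',rk([[150,251],[360,251]],z),'tip front low?',rk([[135,298],[385,298]],z))
T=np.eye(4);o=get_obs();T[:3,:3]=o['tcp_rot'];T[:3,3]=o['position']
for dx in(-.011,.011):
  for s in(-1,1): print(dx,proj(c,(T@[dx,s*.0427,-.013,1])[:3]).round(0))
```

```text
tray back [[-0.2262, -0.0415], [-0.2295, 0.0415]] seam/sink corner [[-0.2417, -0.0721], [-0.233, 0.0269], [-0.2484, 0.0512], [-0.2464, 0.0715]]
0.02 tip rear [[-0.2334, -0.0562], [-0.2337, 0.0567]] tip front low? [[-0.1944, -0.0726], [-0.1947, 0.0794]]
0.026 tip rear [[-0.2392, -0.0534], [-0.2395, 0.0538]] tip front low? [[-0.2022, -0.069], [-0.2025, 0.0754]]
0.033 tip rear [[-0.2459, -0.0501], [-0.2462, 0.0505]] tip front low? [[-0.2112, -0.0647], [-0.2115, 0.0708]]
0.04 tip rear [[-0.2527, -0.0468], [-0.2529, 0.0472]] tip front low? [[-0.2203, -0.0604], [-0.2205, 0.0661]]
-0.011 [[171. 283.]]
-0.011 [[342. 283.]]
0.011 [[167. 243.]]
0.011 [[346. 243.]]
```

{"fn": "play_rows", "kwargs": {"series": [[0.0032,0,0.0117,0,0,0,0.085],[0.0031,0,0.0117,0,0,0,0.085],[0,0,0,0,0,0,0.085]]}}

```text
t: 4.7
position: [0.4444, -0.1995, -0.0036]
tcp_rot: [[-0.1, 0.995, 0.027], [0.961, 0.104, -0.257], [-0.259, 0.0, -0.966]]
wrist_force: [-0.2, -0.3, 0.6]
grip_width: 0.0853
grasp_force: 0.0
```

{"fn": "play_rows", "kwargs": {"series": [[-0.0048,0,0.0013,0,0,0,0.085],[-0.0048,0,0.0013,0,0,0,0.085],[-0.0048,0,0.0013,0,0,0,0.085],[-0.0029,0,0.0008,0,0,0,0.085],[-0.0029,0,0.0008,0,0,0,0.085],[0,0,0,0,0,0,0.085]]}}

```text
t: 5.3
position: [0.4464, -0.2214, -0.0037]
tcp_rot: [[-0.099, 0.995, 0.027], [0.961, 0.102, -0.258], [-0.259, 0.001, -0.966]]
wrist_force: [0.7, 0.8, 0.8]
grip_width: 0.0849
grasp_force: 0.2
```

```bash
cat >> h.py <<'E'
def meas(tag):
    st(get_obs())
    for n,roi in (("top",(290,160,400,268)),("scene",(255,195,360,320))):
        im=capture(n); cv2.imwrite(f"pics/{n}_{tag}.png",im[:,:,::-1])
E
python3 - <<'E'
from h import *
meas('a')
a=cv2.imread("pics/top_a.png")[160:275,285:400]; b=cv2.imread("pics/scene_a.png")[205:320,245:360]
cv2.imwrite("pics/a.png",np.hstack([cv2.resize(v,None,fx=3.4,fy=3.4,interpolation=cv2.INTER_CUBIC) for v in(a,b)]))
E
```

```text
t 5.3 rack x,y -0.2135 0.0005 z -0.0037 yaw 5.88 tilt 15.0 F [0.7 0.8 0.8]
```

View pics/a.png

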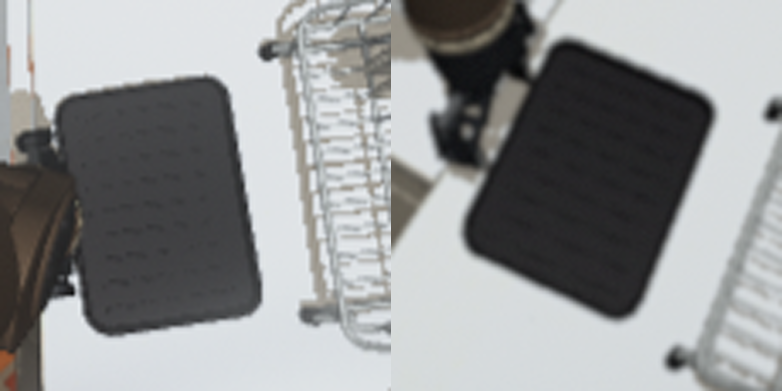

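The tray is seen fully in both views, with the hand behind it and still parallel to the rack. I'll fit the front and side edges in rack coordinates.

```bash
cat >> h.py <<'E'
BIAS={'top':(0,-.002),'scene':(-.0037,-.0045)}
def edges(n,tag,fx,rear=.11,front=True):   # fx: expected front-edge x in rack frame
    im=cv2.imread(f"pics/{n}_{tag}.png").max(2); c=camera_info(n)
    m=(im<(85 if n=='top' else 75)).astype(np.uint8)*255
    q=np.array([[fx-.17,-.12],[fx+.012,-.12],[fx+.012,.12],[fx-.17,.12]])
    W=mid+q[:,:1]*xv+q[:,1:]*yv; r=np.zeros_like(m); cv2.fillPoly(r,[proj(c,np.c_[W,np.full(4,.018)]).astype(int)],255)
    m=cv2.morphologyEx(m&r,cv2.MORPH_OPEN,np.ones((9,9),np.uint8))
    k=max(contours(m),key=cv2.contourArea); P=ray(c,k[:,0],.018)[:,:2]-mid; p=np.c_[P@xv,P@yv]-BIAS[n]; out=[]
    for nm,s in(('front',p[(abs(p[:,1])<.07)&(p[:,0]>fx-.03)]),('left',p[(p[:,1]>.08)&(p[:,0]>fx-rear)&(p[:,0]<fx-.035)]),('right',p[(p[:,1]<-.08)&(p[:,0]>fx-rear)&(p[:,0]<fx-.035)])):
        if len(s)<8 or nm=='front' and not front: continue
        vx,vy,x,y=cv2.fitLine(s.astype(np.float32),cv2.DIST_HUBER,0,.001,.001).ravel()
        a=np.degrees(np.arctan2(vy,vx)); a=(a-(90 if nm=='front' else 0)+90)%180-90
        out.append((nm,len(s),round(float(a),2),(round(float(x),4),round(float(y),4))))
    print(n,out)
E
python3 - <<'E'
from h import *
for f in('top','scene'):
    edges(f,'0',-.054); edges(f,'a',-.047)
E
```

```text
[ WARN:0@0.017] global loadsave.cpp:275 findDecoder imread_('pics/top_0.png'): can't open/read file: check file path/integrity
Traceback (most recent call last):
  File "h.py", line 27, in edges
    im=cv2.imread(f"pics/{n}_{tag}.png").max(2); c=camera_info(n)
       ^^^^^^^^^^^^^^^^^^^^^^^^^^^^^^^^^^^^^
AttributeError: 'NoneType' object has no attribute 'max'
```

```bash
cp pics/top0.png pics/top_0.png; cp pics/scene0.png pics/scene_0.png
python3 - <<'E'
from h import *
for f in('top','scene'):
    edges(f,'0',-.054); edges(f,'a',-.047)
E
```

```text
top [('front', 45, 2.71, (-0.0553, -0.0096)), ('left', 24, 1.94, (-0.1216, 0.1063)), ('right', 24, 3.25, (-0.126, -0.1092))]
top [('front', 45, 1.25, (-0.0503, -0.0037)), ('left', 24, 0.6, (-0.1207, 0.1039)), ('right', 24, 1.79, (-0.1201, -0.1108))]
scene [('front', 42, 2.84, (-0.051, -0.0009)), ('left', 22, 2.59, (-0.1271, 0.1054)), ('right', 25, 2.6, (-0.1257, -0.1122))]
scene [('front', 42, 1.3, (-0.0455, -0.0275)), ('left', 23, 1.28, (-0.1233, 0.1025)), ('right', 25, 1.59, (-0.1195, -0.1126))]
```

{"fn": "play_rows", "kwargs": {"series": [[-0.0048,0,0.0013,0,0,0,0.085],[-0.0048,0.0008,0.0013,0,0,0,0.085],[-0.0048,0.0008,0.0013,0,0,0,0.085],[-0.0048,0.0008,0.0013,0,0,0,0.085],[-0.0048,0.0008,0.0013,0,0,0,0.085],[-0.0048,0.0008,0.0013,0,0,0,0.085],[-0.0029,0.0004,0.0008,0,0,0,0.085],[0,0,0,0,0,0,0.085]]}}

```text
t: 6.2
position: [0.4541, -0.2541, -0.0038]
tcp_rot: [[-0.098, 0.995, 0.027], [0.961, 0.102, -0.258], [-0.26, 0.001, -0.966]]
wrist_force: [0.4, -0.5, 0.0]
grip_width: 0.0852
grasp_force: 0.0
```

Run:
```python
from h import *
meas('b')
for f in('top','scene'): edges(f,'b',-.014)
a=cv2.imread("pics/top_b.png")[160:275,285:400]; b=cv2.imread("pics/scene_b.png")[205:320,255:370]
cv2.imwrite("pics/b.png",np.hstack([cv2.resize(v,None,fx=3.4,fy=3.4,interpolation=cv2.INTER_CUBIC) for v in(a,b)]))
```

```text
t 6.2 rack x,y -0.1802 0.0049 z -0.0038 yaw 5.85 tilt 15.0 F [ 0.4 -0.5  0. ]
top [('front', 45, 0.29, (-0.0176, 0.001)), ('left', 24, 0.47, (-0.0917, 0.107)), ('right', 24, 0.56, (-0.0955, -0.1074))]
scene [('front', 42, 0.44, (-0.0137, -0.0017)), ('left', 23, 0.18, (-0.0796, 0.1058)), ('right', 26, 0.48, (-0.0825, -0.1093))]
```

View pics/b.png

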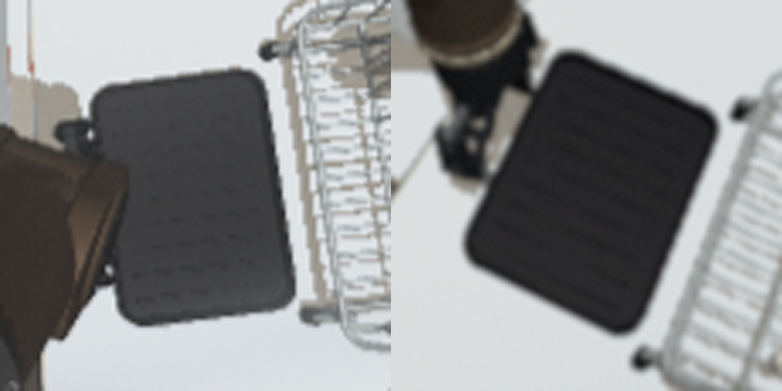

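The tray is centred to within 1–2 mm, with 0.4° of yaw left. The right foot looks slightly closer, so I'll go in slowly with a small +y bias.

{"fn": "play_rows", "kwargs": {"series": [[-0.0039,0.0004,0.001,0,0,0,0.085],[-0.0039,0.0004,0.001,0,0,0,0.085],[-0.0039,0.0003,0.001,0,0,0,0.085],[-0.0039,0,0.001,0,0,0,0.085],[-0.0039,0,0.001,0,0,0,0.085],[-0.0039,0,0.001,0,0,0,0.085],[-0.0039,0,0.001,0,0,0,0.085]]}}

```text
t: 7.0
position: [0.4579, -0.2815, -0.0037]
tcp_rot: [[-0.099, 0.995, 0.027], [0.961, 0.103, -0.258], [-0.259, -0.0, -0.966]]
wrist_force: [-0.2, 1.5, -0.8]
grip_width: 0.0849
grasp_force: 0.7
```

Run:
```python
from h import *
meas('c')
for f in('top','scene'): edges(f,'c',.014,.16,False)
```

```text
t 7.0 rack x,y -0.1525 0.006 z -0.0037 yaw 5.89 tilt 15.0 F [-0.2  1.5 -0.8]
top [('left', 43, 1.71, (-0.0999, 0.1071)), ('right', 42, -0.25, (-0.0966, -0.1061))]
scene [('left', 41, 3.86, (-0.0732, 0.1055)), ('right', 45, -1.29, (-0.0938, -0.107))]
```

{"fn": "play_rows", "kwargs": {"series": [[-0.0039,0,0.001,0,0,0,0.085],[-0.0039,0,0.001,0,0,0,0.085],[-0.0039,0,0.001,0,0,0,0.085],[-0.0039,0,0.001,0,0,0,0.085],[-0.0039,0,0.001,0,0,0,0.085]]}}

```text
t: 7.6
position: [0.4599, -0.3016, -0.0035]
tcp_rot: [[-0.099, 0.995, 0.026], [0.961, 0.103, -0.258], [-0.259, -0.0, -0.966]]
wrist_force: [0.3, 1.8, -0.7]
grip_width: 0.0845
grasp_force: 0.7
```

Run:
```python
from h import *
meas('d')
a=cv2.imread("pics/top_d.png")[160:275,285:400]; b=cv2.imread("pics/scene_d.png")[205:320,265:380]
cv2.imwrite("pics/d.png",np.hstack([cv2.resize(v,None,fx=3.4,fy=3.4,interpolation=cv2.INTER_CUBIC) for v in(a,b)]))
```

```text
t 7.6 rack x,y -0.1323 0.006 z -0.0035 yaw 5.89 tilt 15.0 F [ 0.3  1.8 -0.7]
```

View pics/d.png

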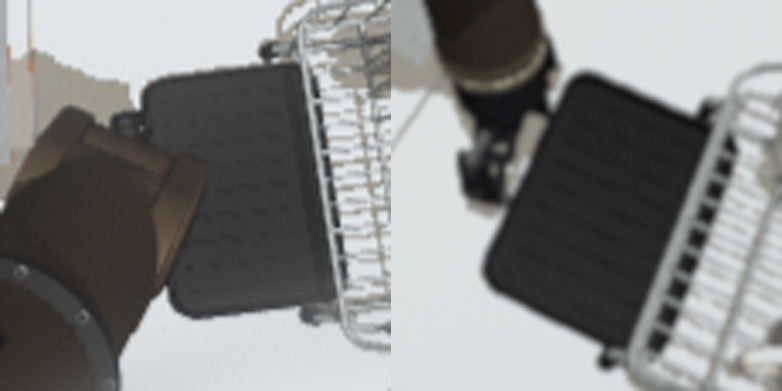

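The front of the tray is between the feet in both views, and the force is low. I'll keep pushing.

{"fn": "play_rows", "kwargs": {"series": [[-0.0048,0,0.0013,0,0,0,0.085],[-0.0048,0,0.0013,0,0,0,0.085],[-0.0048,0,0.0013,0,0,0,0.085],[-0.0048,0,0.0013,0,0,0,0.085],[-0.0048,0,0.0013,0,0,0,0.085],[-0.0048,0,0.0013,0,0,0,0.085],[-0.0048,0,0.0013,0,0,0,0.085],[-0.0048,0,0.0013,0,0,0,0.085]]}}

```text
t: 8.5
position: [0.4641, -0.3411, -0.0035]
tcp_rot: [[-0.099, 0.995, 0.027], [0.961, 0.103, -0.258], [-0.259, 0.0, -0.966]]
wrist_force: [-0.5, 3.9, 2.9]
grip_width: 0.0848
grasp_force: 1.7
```

{"fn": "play_rows", "kwargs": {"series": [[-0.0048,0,0.0013,0,0,0,0.085],[-0.0048,0,0.0013,0,0,0,0.085],[-0.0048,0,0.0013,0,0,0,0.085],[-0.0048,0,0.0013,0,0,0,0.085],[-0.0048,0,0.0013,0,0,0,0.085],[-0.0048,0,0.0013,0,0,0,0.085],[-0.0048,0,0.0013,0,0,0,0.085],[-0.0048,0,0.0013,0,0,0,0.085]]}}

```text
t: 9.3
position: [0.4682, -0.3807, -0.0036]
tcp_rot: [[-0.099, 0.995, 0.027], [0.961, 0.103, -0.258], [-0.259, -0.0, -0.966]]
wrist_force: [-0.6, 4.6, 4.2]
grip_width: 0.085
grasp_force: 2.2
```

Run:
```python
from h import *
st(get_obs())
```

```text
t 9.3 rack x,y -0.0528 0.0064 z -0.0036 yaw 5.9 tilt 15.0 F [-0.6  4.6  4.2]
```

{"fn": "play_rows", "kwargs": {"series": [[-0.0039,0,0.001,0,0,0,0.085],[-0.0039,0,0.001,0,0,0,0.085],[-0.0039,0,0.001,0,0,0,0.085],[-0.0019,0,0.0005,0,0,0,0.085]]}}

```text
t: 9.7
position: [0.4695, -0.395, -0.0035]
tcp_rot: [[-0.099, 0.995, 0.027], [0.961, 0.102, -0.258], [-0.259, -0.0, -0.966]]
wrist_force: [-1.1, 2.3, 0.4]
grip_width: 0.0848
grasp_force: 1.3
```

{"fn": "play_rows", "kwargs": {"series": [[-0.0019,0,0.0005,0,0,0,0.085],[-0.0019,0,0.0005,0,0,0,0.085]]}}

```text
t: 9.9
position: [0.4699, -0.3982, -0.0035]
tcp_rot: [[-0.099, 0.995, 0.026], [0.961, 0.103, -0.257], [-0.259, -0.0, -0.966]]
wrist_force: [-0.1, 3.4, 2.6]
grip_width: 0.0849
grasp_force: 1.6
```

Run:
```python
from h import *
st(get_obs())
c=camera_info('wrist'); im=capture('wrist'); cv2.imwrite("pics/w3.png",im[:,:,::-1])
```

```text
t 9.9 rack x,y -0.0352 0.0064 z -0.0035 yaw 5.9 tilt 15.0 F [-0.1  3.4  2.6]
```

Expected contact with the stop is about 3 mm further on. I'll go in 1 mm steps and watch the force.

{"fn": "play_rows", "kwargs": {"series": [[-0.001,0,0.0003,0,0,0,0.085],[-0.001,0,0.0003,0,0,0,0.085],[-0.001,0,0.0003,0,0,0,0.085]]}}

```text
t: 10.25
position: [0.47, -0.3992, -0.0039]
tcp_rot: [[-0.1, 0.995, 0.025], [0.961, 0.104, -0.255], [-0.256, -0.001, -0.967]]
wrist_force: [-2.0, 14.7, 12.3]
grip_width: 0.085
grasp_force: 7.6
```

{"fn": "play_rows", "kwargs": {"series": [[-0.001,0,0.0003,0,0,0,0.085],[-0.001,0,0.0003,0,0,0,0.085]]}}

```text
t: 10.45
position: [0.47, -0.3993, -0.0044]
tcp_rot: [[-0.102, 0.995, 0.025], [0.962, 0.104, -0.252], [-0.254, -0.002, -0.967]]
wrist_force: [-4.1, 21.9, 14.2]
grip_width: 0.0849
grasp_force: 10.7
```

{"fn": "play_rows", "kwargs": {"series": [[-0.001,0,0.0003,0,0,0,0.085]]}}

```text
t: 10.55
position: [0.4701, -0.3994, -0.0046]
tcp_rot: [[-0.102, 0.994, 0.024], [0.962, 0.105, -0.251], [-0.252, -0.002, -0.968]]
wrist_force: [-5.6, 26.1, 21.6]
grip_width: 0.0852
grasp_force: 13.4
```

The tray is firmly against the stop: force rises with no motion, at the expected place. I'll back straight out, then lift away.

{"fn": "play_rows", "kwargs": {"series": [[0.0029,0,-0.0008,0,0,0,0.085],[0.0048,0,-0.0013,0,0,0,0.085],[0.0097,0,-0.0026,0,0,0,0.085],[0.029,0,-0.0078,0,0,0,0.085],[0.029,0,-0.0078,0,0,0,0.085],[-0.01,0,-0.039,0,0,0,0.085],[-0.01,0,-0.039,0,0,0,0.085],[-0.01,0,-0.039,0,0,0,0.085],[-0.01,0,-0.039,0,0,0,0.085],[-0.01,0,-0.039,0,0,0,0.085],[0.029,0,-0.0078,0,0,0,0.085],[0.029,0,-0.0078,0,0,0,0.085],[0,0,0,0,0,0,0.085],[0,0,0,0,0,0,0.085]]}}

```text
t: 11.95
position: [0.4564, -0.2642, 0.1979]
tcp_rot: [[-0.101, 0.995, 0.028], [0.961, 0.104, -0.258], [-0.259, 0.001, -0.966]]
wrist_force: [-0.1, -0.1, -0.1]
grip_width: 0.0851
grasp_force: 0.0
```

Run:
```python
from h import *
meas('e'); im=capture('wrist'); cv2.imwrite("pics/w4.png",im[:,:,::-1])
a=cv2.imread("pics/top_e.png")[100:275,270:400]; b=cv2.imread("pics/w4.png")[160:384,100:420]
A=cv2.resize(a,None,fx=2.4,fy=2.4,interpolation=cv2.INTER_CUBIC)
B=cv2.resize(b,(480,336)); B=cv2.copyMakeBorder(B,0,A.shape[0]-336,0,0,cv2.BORDER_CONSTANT)
cv2.imwrite("pics/e.png",np.hstack([A,B]))
# bystanders moved?
for n in('top','scene'):
    d=cv2.absdiff(cv2.imread(f"pics/{n}0.png"),cv2.imread(f"pics/{n}_e.png")).max(2)>40
    d=cv2.morphologyEx(d.astype(np.uint8),cv2.MORPH_OPEN,np.ones((3,3)))
    print(n,[cv2.boundingRect(k) for k in contours(d) if cv2.contourArea(k)>15])
```

```text
t 11.95 rack x,y -0.1699 0.0063 z 0.1979 yaw 5.99 tilt 15.0 F [-0.1 -0.1 -0.1]
top [(193, 321, 34, 18), (240, 319, 55, 65), (271, 300, 7, 17), (281, 293, 9, 12), (404, 233, 9, 7), (321, 219, 9, 6), (401, 217, 13, 15), (342, 210, 19, 45), (396, 189, 18, 28), (376, 181, 27, 67), (357, 178, 27, 72), (376, 176, 16, 5), (231, 165, 121, 219)]
scene [(40, 332, 41, 25), (20, 314, 20, 16), (361, 313, 19, 13), (167, 308, 11, 12), (42, 304, 16, 14), (172, 297, 7, 8), (90, 269, 11, 18), (364, 267, 32, 43), (381, 262, 16, 9), (108, 260, 43, 27), (340, 245, 38, 74), (324, 239, 36, 69), (263, 216, 77, 83), (0, 212, 23, 65), (206, 132, 107, 113), (270, 78, 39, 45), (217, 78, 15, 4), (264, 72, 15, 7), (0, 0, 263, 272)]
```

View pics/e.png

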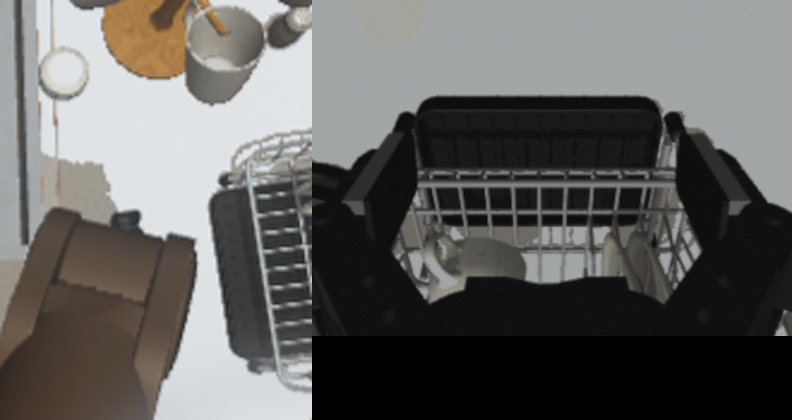

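The tray sits straight between the feet. In the wrist crop its rear edge is at row ~97 and the feet are at (405,122) and (674,122). I'll do one numeric check of the rear edge and then hand in.

Run:
```python
from h import *
c=camera_info('wrist'); g=cv2.imread('pics/w4.png').max(2)
def rk(px,z): r=ray(c,px,z)[:,:2]-mid; return np.c_[r@xv,r@yv]
pts=[(u,next(v for v in range(205,260) if g[v,u]<70)) for u in range(195,315,6)]
p=rk(pts,0); print('slope deg',np.degrees(np.polyfit(p[:,1],p[:,0],1)[0]).round(2),'x',p[:,0].mean().round(4))
f=lambda a,b:(100+(a-312)/1.5,160+b/1.5)
print('feet tops',rk([f(405,120),f(674,120)],.02).round(4),'sides',rk([f(416,115),f(661,115)],.018).round(4))
```

```text
slope deg -0.04 x -0.0264
feet tops [[-0.0158 -0.1163]
 [-0.016   0.117 ]] sides [[-0.0198 -0.1066]
 [-0.0199  0.1056]]
```

Rear edge measured at x = −26 mm (home is −25 mm, calibration about 2 mm), with a slope of 0.04°. The tray is home.

```bash
python3 -c "
from cell import *
print(job_done())"
```

```text
the job is handed in; nothing more can be done
None
```

The drip tray is home against the rack's rear stop and square to within 0.1°, its rear edge measured 1 mm from nominal; the hand is clear, nothing else appears to have been touched, and the job is handed in (about 12 s used).

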